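# Hook the vial tray onto the bench shaker and snap it down

## Robot

A 6-joint arm with a two-finger parallel gripper is mounted at the origin on a cart in front of the work surface, level with it; the furniture and walls round the work are solid. World frame = base frame: x ahead of the robot, y to its left, z up, the work surface at z = 0. Lengths are in m, angles in rad, forces in N, time in s.
With the tool pointing down it reaches from about 0.3 to 0.875 m from the base axis. Payload 6.4 kg.
Tool frame: the origin (TCP) lies midway between the tips of the shut fingers; the grasp point (between the pads) lies 19 mm behind it; x points along the fingers, y is the direction in which the jaws open and shut, and the axes are right-handed (so a half turn about x gives the same grasp; the last joint's range is limited). The gripper opens to 85 mm and grips with 20 to 120 N. Pads are 22 mm wide; open, the fingers measure 114 mm over their backs; the gripper's body (76 mm by 85 mm) begins 54 mm behind the grasp point. The pads swing forward as they close: fully open they stand 13 mm farther back than shut.
Start: joints at [1.008, 0.181, 1.607, -0, 1.354, -0.206], TCP at [0.201, 0.539, 0.231] pointing down, gripper open.
Joint ranges: [-2.99, 2.99], [-0.89, 2.07], [0.3, 2.58], [-1.14, 4.28], [0, 2.63], [-3.12, 3.12]. Speed limits (rad/s): [2.57, 2.57, 3.01, 3.14, 3.14, 3.14].

## Interface

Orientations are given as a unit quaternion [w, x, y, z].
In Python, from bench import ctrl gives the robot as it stands.
- The arm moves only by the tool servo_tool, never from a script. Its argument "targets" is a list of rows, each a list of 7 numbers: the turn, a rotation vector about the tool's x, y, z in rad, then the shift along the tool's x, y, z in mm, then the opening, from -1 (shut) to 1 (fully open). A call has exactly 8 rows; each row is the pose to reach, as a shift and turn from the pose measured when the call began, along the tool's axes at that moment; what a row does not reach only later rows make up. A row lasts 1/8 s, in which the tool goes at most 62.5 mm and 10.7 degrees, less where a joint would pass 70% of its speed; a pose out of reach is approached as far as the arm can. A call with a gripper value outside its range is refused whole. The fingers move at their own pace and stop on an object; the grip force is fixed at half the most. Time passes only in rows, so rows that repeat a pose let the fingers close, or fill a call up. It gives the time, the measured TCP pose, the force and the opening at its end, in the units of the state.
- ctrl.get_obs(): the state, without advancing time (a new reading comes with each control period).
- ctrl.camera(name): name is "side" or "top" or "wrist"; returns a dict with "pixels" (480x640x3 uint8, blue, green, red), "intrinsics" (3x3 intrinsics, pixels), "R" (3x3) and "t" (3): a world point X has camera coordinates R X + t; the wrist camera has in their place "tool_from_camera" (4x4, takes a point from camera to tool coordinates, whose origin is the TCP and whose axes are the tool frame's). Camera axes: x right, y down, z forward; pixel columns grow to the right and rows downward; lengths in m; the calibration is good to about 2 mm. The wrist camera is an equidistant fisheye: a pixel r from the principal point sees the ray r / f radians off the axis. A picture is of the moment at which its call begins: read the wrist's pose just before it. There is no depth.
- ctrl.hand_in(): hands the job in, once; it reports no verdict.
The state is a dict: "time_s": time; "q": joint angles; "dq": joint speeds; "joint_efforts": joint torques, N m; "eef_pos": TCP position; "eef_rot": TCP orientation; "wrist_force": force on the tool from outside, world axes, zero at the start; "torque": the same for the moment, N m; "opening": opening from 0.0 (shut) to 1.0 (fully open).
Only numpy, scipy, OpenCV 4.12 (cv2) and the standard library are available. Lean on these libraries where they do the work, as an engineer would, in place of code of your own. Each camera call takes 0.05 s, during which the arm holds its last target.

## Task

Fit the blue vial tray onto the platform of the bench shaker: hook its tongue under the steel lip at the left end of the platform, push it home, then swing the other end down until it snaps under the roller catch and the tray lies flat; then let go. The platform may be parked anywhere along its short stroke, so feel for the stop and press gently, never hard, and leave the vials and the beaker at the back standing where they are.

Things in the scene. Friction and masses are not known exactly. Their poses are not given: they have to be found in the camera images.
- shaker: White reciprocating bench shaker, fixed; housing 180 mm in x, 260 mm in y, with an aluminium platform on top. Origin on the worktop under its middle; x points away from its control panel, y to the left seen from the panel, z up. Contact forces of more than 40 N in all between tray and shaker would harm it; about 12 N is normal for the latched tray at rest.
- platform_mid (a point): Middle of the platform's floor at mid-stroke, 82 mm above the worktop; shaker's axes. Platform 116 x 224 mm. Its gear holds it parked up to 16 mm either way of mid-stroke along y, with rail, guides and catch; this shift is NOT reported. Black side guides along y, -63 to 63 mm: 85 mm between them, flared above 5 mm, 12 mm high. Home and flat, the tray's middle lies 0.5 mm plus the shift to +y.
- stop_mid (a point): Foot of the stop wall in the steel hook rail at the platform's +y end, on the floor, for a platform at mid-stroke (add the unknown shift); shaker's axes. The rail is 90 mm wide in x. Its lip reaches 9 mm from the wall towards -y, underside 7 mm and top 11 mm above the floor. The stop is rigid.
- roller_mid (a point): Centre of the catch's white roller, for a platform at mid-stroke (add the unknown shift); shaker's axes. Roller 10 mm in diameter, 28 mm long in x, 7.5 mm above the floor, turns freely, yields 4.5 mm towards -y against a spring (5 N at first, 9 N at the end). The tray's catch edge is pressed past it (about 10 N down on that edge) and is then held down under it.
- tray_grip (a point): Grip point on the aluminium lifting post in the middle of the empty blue vial tray (80 mm in x, 184 mm over all in y, about 0.3 kg). Post 34 mm (x) by 12 mm (y), top 68 mm above the tray's underside; this point is 52 mm above it, on the post's axis. Tray axes: z up, +y to the tongue, -y to the catch edge. Deck with holes 27 mm above the underside, 164 mm long.
- tray_tongue (a point): Middle of the lower tip edge of the tray's tongue, at the underside, 96 mm from the tray's middle to +y. The tongue is 60 mm wide, 4 mm thick and stands 14 mm out from the end wall. Tray axes. Tilted by up to about 14 degrees, tongue low, it still enters under the lip.
- tray_edge (a point): Middle of the lower edge of the tray's catch end, at the underside, 88 mm from the tray's middle to -y; the 4 mm base plate stands 6 mm out from the end wall here and is 80 mm wide. Tray axes.
- tray: The same blue vial tray; origin at the middle of its underside, 52 mm below the grip point; tray axes.
- vial_a: Small glass vial with white cap, 28 mm in diameter, 60 mm high, standing at the back; origin at the middle of its foot. A bystander.
- vial_b: Small glass vial with black cap, 28 mm in diameter, 60 mm high, standing at the back; origin at the middle of its foot. A bystander.
- vial_c: Small glass vial with black cap, 28 mm in diameter, 60 mm high, standing at the back; origin at the middle of its foot. A bystander.
- beaker: Small clear beaker, 50 mm in diameter, 59 mm high, standing behind the shaker; origin at the middle of its foot. A bystander.

How it is judged:
By the outcome, as a careful person would: the job done as asked, in the order asked, and still so for the second after the job is handed in, with the robot touching nothing.
It also fails if it takes over 56 s, if anything falls off the work surface, if the arm or the gripper's body presses on something with over 40 N, if the wrist force passes 120 N, or if a joint passes its speed limit or range.

## Working session

There is one attempt and no reset: what is moved stays moved. The work goes in short steps, Python scripts to look and compute and a tool call to move; the robot and the scene stay as the last step left them, time stands still between calls to the robot, and variables do not carry over. Pictures are saved under pics/ and viewed, and the job is handed in when it is done.

Besides the shell and the picture viewer there is one more tool, called after ">>>" as a command line: name --pt "numbers of a row" for each row, then --argument value for the rest. servo_tool: Moves the arm, as the interface text tells. Its arguments: {"type":"object","properties":{"targets":{"type":"array","items":{"type":"array","items":{"type":"number"}}}},"required":["targets"]}

```bash
mkdir -p pics; ls; cat > h.py <<'E'
import numpy as np, cv2, json
from bench import ctrl
def shot(name,fn):
    o=ctrl.get_obs(); c=ctrl.camera(name); cv2.imwrite('pics/'+fn+'.png',c['pixels'])
    d={k:np.array(v).tolist() for k,v in c.items() if k!='pixels'}; d['obs']={k:np.array(v).tolist() for k,v in o.items()}
    json.dump(d,open('pics/'+fn+'.json','w')); return c,o
def ray(fn,u,v):
    d=json.load(open('pics/'+fn+'.json')); K=np.array(d['intrinsics']);R=np.array(d['R']);t=np.array(d['t'])
    r=R.T@np.linalg.inv(K)@np.array([u,v,1.]); return -R.T@t,r
def atz(fn,u,v,z):
    c,r=ray(fn,u,v); return c+r*(z-c[2])/r[2]
def proj(fn,X):
    d=json.load(open('pics/'+fn+'.json')); K=np.array(d['intrinsics']);p=np.array(d['R'])@np.array(X)+np.array(d['t']); p=K@p; return p[:2]/p[2]
def tri(a,b):
    (c1,r1),(c2,r2)=ray(*a),ray(*b); A=np.stack([r1,-r2],1); s=np.linalg.lstsq(A,c2-c1,rcond=None)[0]
    p,q=c1+s[0]*r1,c2+s[1]*r2; return (p+q)/2,np.linalg.norm(p-q)
E
python3 - <<'E'
from h import *
for n in('side','top','wrist'):
    c,o=shot(n,n+'0'); print(n,c['intrinsics'],c.get('R'),c.get('t'),c.get('tool_from_camera'))
print(o)
E
```

```text
pics
side [[521.92762947   0.         318.3990034 ]
 [  0.         521.92762947 239.20463815]
 [  0.           0.           1.        ]] [[ 0.97695584 -0.21343206  0.00201174]
 [-0.12521059 -0.5807164  -0.80441952]
 [ 0.17285716  0.78563046 -0.59405823]] [-0.57377852  0.1755272   1.03079353] None
top [[515.88115537   0.         319.36746189]
 [  0.         515.88115537 241.11353502]
 [  0.           0.           1.        ]] [[ 0.02217056 -0.99975116 -0.0024678 ]
 [-0.98430249 -0.02139554 -0.17518798]
 [ 0.17509159  0.00631307 -0.98453191]] [0.02495417 0.59623578 1.32607767] None
wrist [[371.64829954   0.         316.26011725]
 [  0.         371.64829954 237.81689356]
 [  0.           0.           1.        ]] None None [[-1.88006713e-03 -3.26651304e-01  9.45143053e-01 -1.41749882e-01]
 [ 9.99997813e-01 -1.48033171e-03  1.47756547e-03 -9.33736115e-04]
 [ 9.16476541e-04  9.45143764e-01  3.26653373e-01 -8.36630607e-02]
 [ 0.00000000e+00  0.00000000e+00  0.00000000e+00  1.00000000e+00]]
{'time_s': 0.1, 'q': array([ 1.00769226e+00,  1.81489936e-01,  1.60787262e+00, -2.94198002e-05,
        1.35380421e+00, -2.06297195e-01]), 'dq': array([-0.00221879, -0.0001846 ,  0.00101694,  0.00038225,  0.0012205 ,
        0.00094577]), 'joint_efforts': array([-2.08159572e-04, -4.45872045e+01, -3.52236843e+01, -3.71915603e-04,
        4.09369051e-03, -2.91267793e-05]), 'eef_pos': array([0.20056546, 0.5383704 , 0.23047831]), 'eef_rot': array([ 0.69568451,  0.12496025,  0.6960834 , -0.12599958]), 'wrist_force': array([ 1.05609998, -0.07007134, -0.31972941]), 'torque': array([-0.02251764, -0.00554094,  0.00184889]), 'opening': 1.0017189306651209}
```

View pics/side0.png

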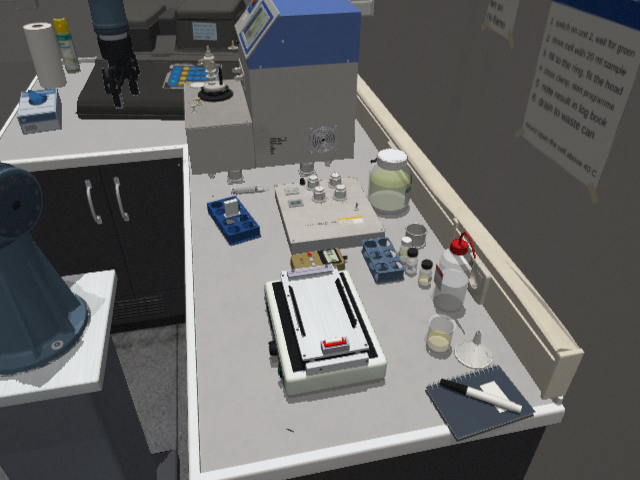

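View pics/top0.png

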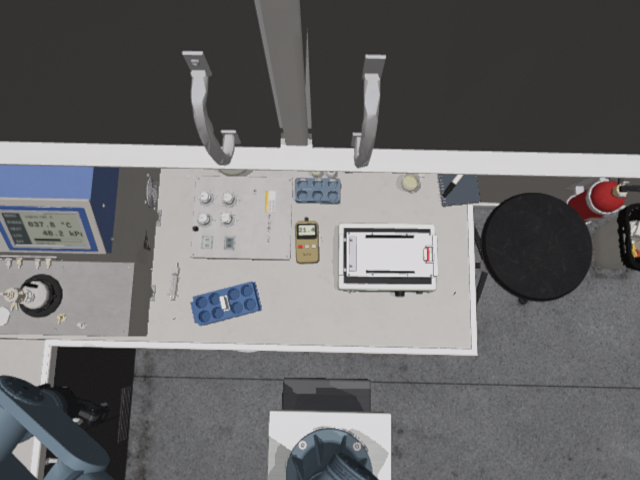

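View pics/wrist0.png

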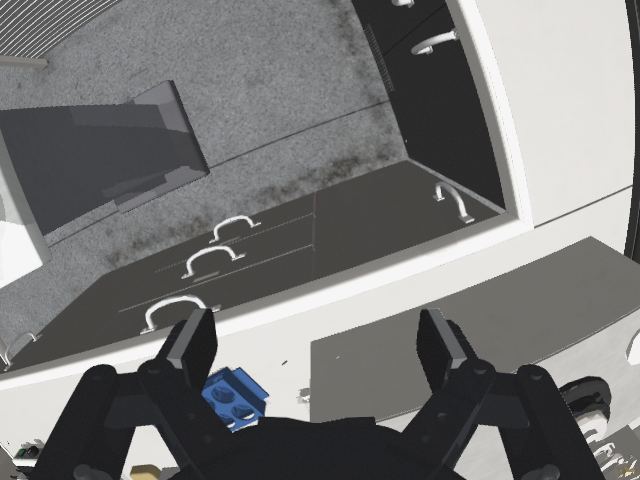

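Side and top show the shaker (top ~388,257) with the platform and red catch at -y end, the blue tray with the post at top ~(226,304), vials at the back. Enlarging.

```bash
python3 - <<'E'
import cv2
def crop(n,x,y,w,h,o):
    a=cv2.imread(f'pics/{n}.png')[y:y+h,x:x+w]; s=min(800//w,600//h); cv2.imwrite(f'pics/{o}.png',cv2.resize(a,None,fx=s,fy=s,interpolation=cv2.INTER_CUBIC)); print(o,s)
crop('top0',180,270,100,70,'ct_tray'); crop('top0',325,215,125,90,'ct_shk'); crop('side0',200,185,70,70,'cs_tray'); crop('side0',255,240,140,150,'cs_shk'); crop('side0',350,220,120,140,'cs_vials')
E
```

```text
ct_tray 8
ct_shk 6
cs_tray 8
cs_shk 4
cs_vials 4
```

View pics/ct_tray.png

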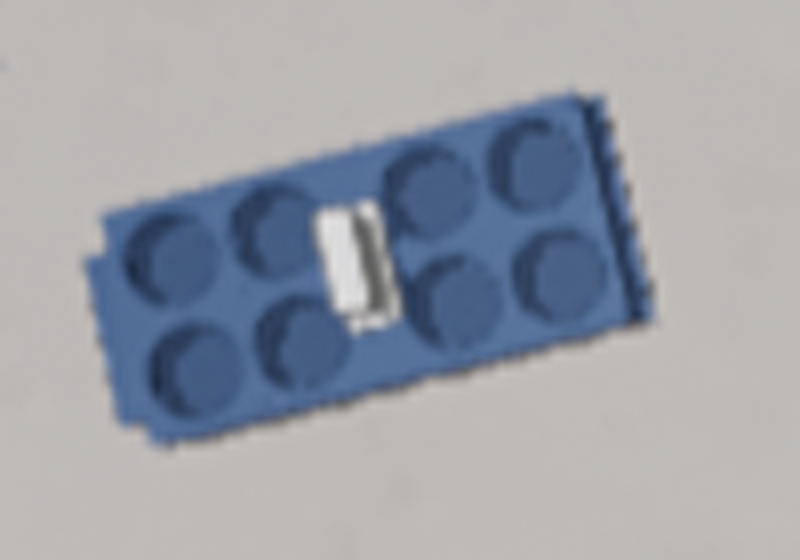

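View pics/ct_shk.png

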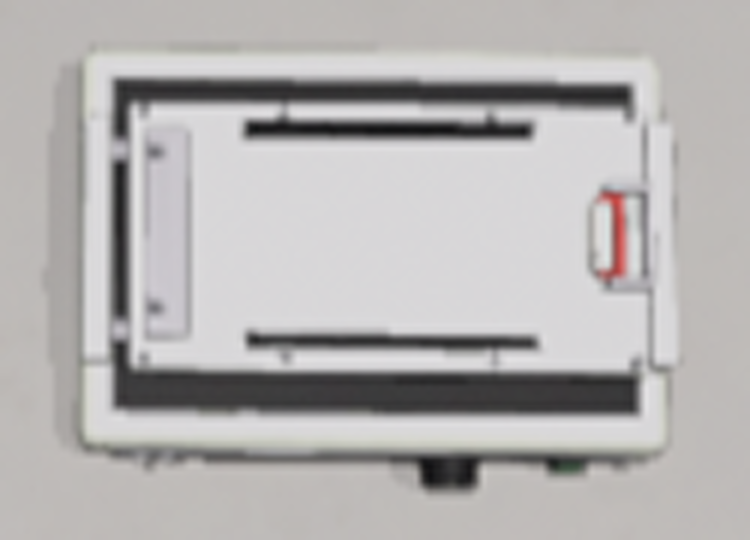

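View pics/cs_tray.png

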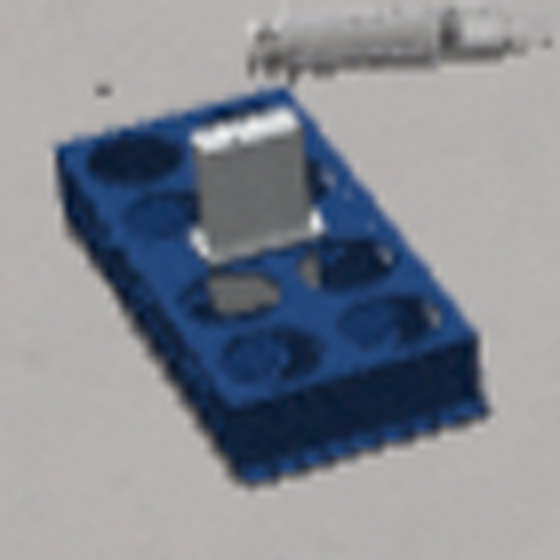

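View pics/cs_shk.png

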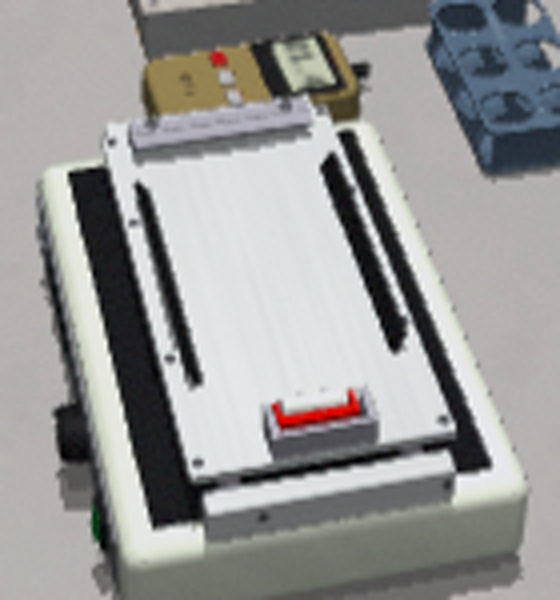

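```bash
python3 - <<'E'
from h import *
f=lambda x,y,ox,oy,s:((x+.5)/s-.5+ox,(y+.5)/s-.5+oy)
T=lambda x,y,z:atz('top0',*f(x,y,180,270,8),z).round(4)
print('deck',[T(*p,.027) for p in((105,215),(160,445),(630,322),(578,95))])
print('posttop',[T(*p,.068) for p in((316,210),(345,207),(338,320),(365,315))])
print('tongue',[T(*p,.004) for p in((85,262),(122,422))],'edge',[T(*p,.004) for p in((605,95),(655,322))])
S=lambda x,y,z:atz('top0',*f(x,y,325,215,6),z).round(4)
print('plat',[S(*p,.082) for p in((130,103),(130,370),(650,372),(645,105))])
print('rail top',[S(*p,.093) for p in((148,127),(145,340),(190,337),(190,128))])
print('guides top',[S(*p,.094) for p in((243,122),(530,122),(247,348),(538,350))])
print('catch red',[S(*p,.095) for p in((600,192),(625,192),(600,278),(625,278))])
Z=lambda x,y,z:atz('side0',*f(x,y,255,240,4),z).round(4)
print('plat side',[Z(*p,.082) for p in((108,143),(195,482),(455,438),(330,105))])
print('rail side',[Z(*p,.093) for p in((132,130),(133,148),(312,124))])
Y=lambda x,y,z:atz('side0',*f(x,y,200,185,8),z).round(4)
print('deck side',[Y(*p,.027) for p in((58,145),(285,90),(478,335),(225,405))])
print('post side',[Y(*p,.068) for p in((192,130),(295,110),(303,125),(195,158))])
E
```

```text
deck [array([0.4425, 0.3735, 0.027 ]), array([0.3672, 0.3503, 0.027 ]), array([0.411 , 0.1965, 0.027 ]), array([0.4862, 0.2172, 0.027 ])]
posttop [array([0.443 , 0.2949, 0.068 ]), array([0.4442, 0.2856, 0.068 ]), array([0.4078, 0.2858, 0.068 ]), array([0.4096, 0.2772, 0.068 ])]
tongue [array([0.428, 0.385, 0.004]), array([0.3747, 0.369 , 0.004 ])] edge [array([0.4886, 0.2111, 0.004 ]), array([0.4121, 0.1908, 0.004 ])]
plat [array([ 0.6168, -0.0321,  0.082 ]), array([ 0.4997, -0.0336,  0.082 ]), array([ 0.5037, -0.2573,  0.082 ]), array([ 0.6208, -0.257 ,  0.082 ])]
rail top [array([ 0.6042, -0.0395,  0.093 ]), array([ 0.5115, -0.0393,  0.093 ]), array([ 0.5132, -0.0586,  0.093 ]), array([ 0.6042, -0.0577,  0.093 ])]
guides top [array([ 0.6071, -0.0805,  0.094 ]), array([ 0.6098, -0.2046,  0.094 ]), array([ 0.5089, -0.0829,  0.094 ]), array([ 0.5107, -0.2071,  0.094 ])]
catch red [array([ 0.5796, -0.2343,  0.095 ]), array([ 0.5798, -0.245 ,  0.095 ]), array([ 0.5422, -0.2338,  0.095 ]), array([ 0.5424, -0.2445,  0.095 ])]
plat side [array([ 0.503 , -0.0433,  0.082 ]), array([ 0.5041, -0.2639,  0.082 ]), array([ 0.6159, -0.2638,  0.082 ]), array([ 0.6178, -0.0377,  0.082 ])]
rail side [array([ 0.5145, -0.0489,  0.093 ]), array([ 0.5127, -0.0624,  0.093 ]), array([ 0.6021, -0.0632,  0.093 ])]
deck side [array([0.3675, 0.3485, 0.027 ]), array([0.4423, 0.367 , 0.027 ]), array([0.4871, 0.2132, 0.027 ]), array([0.4093, 0.193 , 0.027 ])]
post side [array([0.4102, 0.2821, 0.068 ]), array([0.4422, 0.2871, 0.068 ]), array([0.4438, 0.2778, 0.068 ]), array([0.41  , 0.2659, 0.068 ])]
```

View pics/cs_vials.png

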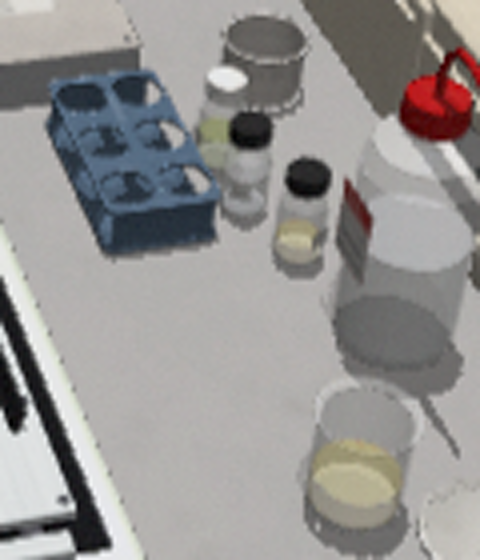

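```bash
cat >> h.py <<'E'
from scipy.spatial.transform import Rotation as Ro
def cur():
    o=ctrl.get_obs(); q=o['eef_rot']; return o,np.array(o['eef_pos']),Ro.from_quat([q[1],q[2],q[3],q[0]])
def Rt(yaw,tilt=0,s=1):
    # tray yaw (deg), tilt (deg, tongue low), tool x down, tool y = s*tray y
    B=Ro.from_euler('z',yaw,degrees=True)*Ro.from_euler('x',-tilt,degrees=True)
    y=np.array([0,s,0.]);x=np.array([0,0,-1.]); return B*Ro.from_matrix(np.stack([x,y,np.cross(x,y)],1))
def rel(p,R):
    o,p0,R0=cur(); print('turn',(R0.inv()*R).as_rotvec().round(4),'shift mm',(R0.inv().apply(np.array(p)-p0)*1e3).round(1))
def st():
    o,p,R=cur(); print('t',o['time_s'],'p',p.round(4),'F',np.round(o['wrist_force'],2),'M',np.round(o['torque'],2),'op',round(o['opening'],3),'q',np.round(o['q'],2)); print(R.as_matrix().round(4))
E
python3 - <<'E'
from h import *
st()
for s in(1,-1): rel([.4265,.282,.14],Rt(15.6,0,s))
E
```

```text
t 0.15 p [0.2006 0.5384 0.2306] F [-0.35  0.32 -0.55] M [ 0.02  0.02 -0.05] op 1.001 q [ 1.01  0.18  1.61 -0.    1.35 -0.21]
[[-7.000e-04  3.493e-01  9.370e-01]
 [-1.200e-03  9.370e-01 -3.493e-01]
 [-1.000e+00 -1.300e-03 -2.000e-04]]
turn [-0.6291 -0.0007  0.0012] shift mm [  90.7 -161.2  301.3]
turn [2.5125e+00 1.6000e-03 9.0000e-04] shift mm [  90.7 -161.2  301.3]
```

>>> servo_tool --pt "-0.06 0 0 8 -15 30 1" --pt "-0.16 0 0 23 -42 78 1" --pt "-0.28 0 0 40 -72 135 1" --pt "-0.4 0 0 57 -102 191 1" --pt "-0.52 0 0 74 -132 247 1" --pt "-0.6 0 0 85 -152 285 1" --pt "-0.629 0 0 90.7 -161 301 1" --pt "-0.629 0 0 90.7 -161 301 1"

```text
time_s: 1.15
eef_pos: [0.4266, 0.2811, 0.1393]
eef_rot: [0.7, -0.095, 0.702, 0.094]
wrist_force: [-0.6, 1.1, -0.0]
opening: 0.998
```

```bash
python3 - <<'E'
from h import *
st(); shot('wrist','w1'); rel([.4265,.282,.033],Rt(15.6))
E
```

```text
t 1.15 p [0.4266 0.2811 0.1393] F [-0.56  1.05 -0.04] M [ 0.02 -0.01 -0.03] op 0.998 q [ 0.35  0.15  1.85 -0.    1.15 -1.49]
[[-0.0022 -0.2657  0.964 ]
 [-0.0017  0.964   0.2657]
 [-1.     -0.001  -0.0026]]
turn [-0.0022 -0.0021  0.0007] shift mm [ 1.067e+02 -1.000e-01  5.000e-01]
```

View pics/w1.png

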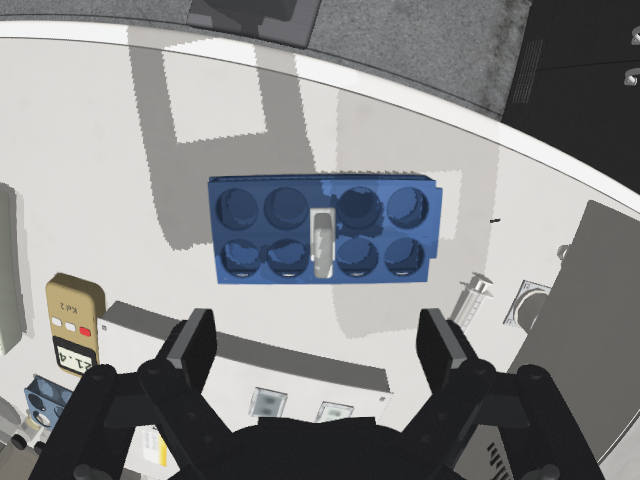

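```bash
cat >> h.py <<'E'
def wproj(fn,X):
    d=json.load(open('pics/'+fn+'.json')); K=np.array(d['intrinsics']);M=np.array(d['tool_from_camera']);o=d['obs'];q=o['eef_rot']
    R=Ro.from_quat([q[1],q[2],q[3],q[0]]); pt=R.inv().apply(np.array(X)-np.array(o['eef_pos'])); c=(pt-M[:3,3])@M[:3,:3]
    th=np.arctan2(np.hypot(c[0],c[1]),c[2]); r=K[0,0]*th/np.hypot(c[0],c[1]); return np.array([K[0,2]+r*c[0],K[1,2]+r*c[1]]).round(1)
def wray(fn,u,v):
    d=json.load(open('pics/'+fn+'.json')); K=np.array(d['intrinsics']);M=np.array(d['tool_from_camera']);o=d['obs'];q=o['eef_rot']
    R=Ro.from_quat([q[1],q[2],q[3],q[0]]); a=np.array([u-K[0,2],v-K[1,2]]); r=np.linalg.norm(a); th=r/K[0,0]
    dc=np.array([*(a/r*np.sin(th)),np.cos(th)]); return R.apply(M[:3,3])+np.array(o['eef_pos']),R.apply(M[:3,:3]@dc)
def watz(fn,u,v,z):
    c,r=wray(fn,u,v); return (c+r*(z-c[2])/r[2]).round(4)
E
python3 - <<'E'
from h import *
a=cv2.imread('pics/w1.png')[165:300,195:455]; cv2.imwrite('pics/w1c.png',cv2.resize(a,None,fx=3,fy=3,interpolation=cv2.INTER_CUBIC))
Y=Ro.from_euler('z',15.6,degrees=True)
for p in [(-.04,.082,.027),(.04,.082,.027),(.04,-.082,.027),(-.04,-.082,.027),(-.017,.006,.068),(-.017,-.006,.068),(.017,.006,.068),(.017,-.006,.068)]:
    u=wproj('w1',np.array([.4265,.282,0])+Y.apply(p)); print(p,u,((u-[195,165])*3).round())
E
```

```text
(-0.04, 0.082, 0.027) [433.2 180. ] [715.  45.]
(0.04, 0.082, 0.027) [423.8 281.7] [686. 350.]
(0.04, -0.082, 0.027) [213.6 282.7] [ 56. 353.]
(-0.04, -0.082, 0.027) [203.6 180.8] [26. 47.]
(-0.017, 0.006, 0.068) [329.2 227.9] [403. 189.]
(-0.017, -0.006, 0.068) [309.2 228. ] [343. 189.]
(0.017, 0.006, 0.068) [328.7 279.1] [401. 342.]
(0.017, -0.006, 0.068) [309.8 279.2] [344. 343.]
```

View pics/w1c.png

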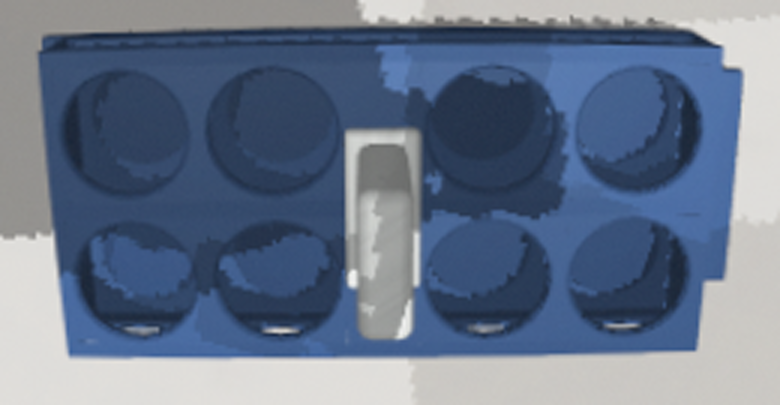

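```bash
python3 - <<'E'
from h import *
rel([.4259,.2846,.034],Rt(15.6))
E
```

```text
turn [-0.0022 -0.0021  0.0007] shift mm [105.7   2.6   0.7]
```

>>> servo_tool --pt "0 0 0 15 2.6 0.7 1" --pt "0 0 0 40 2.6 0.7 1" --pt "0 0 0 70 2.6 0.7 1" --pt "0 0 0 92 2.6 0.7 1" --pt "0 0 0 104 2.6 0.7 1" --pt "0 0 0 105.7 2.6 0.7 0.3" --pt "0 0 0 105.7 2.6 0.7 -1" --pt "0 0 0 105.7 2.6 0.7 -1"

```text
time_s: 2.2
eef_pos: [0.4267, 0.285, 0.035]
eef_rot: [0.701, -0.095, 0.701, 0.095]
wrist_force: [0.2, 0.3, 0.3]
opening: 0.378
```

>>> servo_tool --pt "0 0 0 0 0 0 -1" --pt "0 0 0 0 0 0 -1" --pt "0 0 0 0 0 0 -1" --pt "0 0 0 0 0 0 -1" --pt "0 0 0 0 0 0 -1" --pt "0 0 0 0 0 0 -1" --pt "0 0 0 0 0 0 -1" --pt "0 0 0 0 0 0 -1"

```text
time_s: 3.2
eef_pos: [0.4272, 0.2852, 0.0357]
eef_rot: [0.701, -0.095, 0.7, 0.095]
wrist_force: [-2.3, -1.1, 6.4]
opening: 0.13
```

```bash
python3 - <<'E'
from h import *
st(); shot('wrist','w2')
E
```

```text
t 3.2 p [0.4272 0.2852 0.0357] F [-2.27 -1.12  6.35] M [-0.05  0.25  0.03] op 0.13 q [ 0.36  0.32  1.89 -0.    0.93 -1.48]
[[ 1.100e-03 -2.668e-01  9.638e-01]
 [-1.000e-04  9.638e-01  2.668e-01]
 [-1.000e+00 -4.000e-04  1.000e-03]]
```

View pics/w2.png

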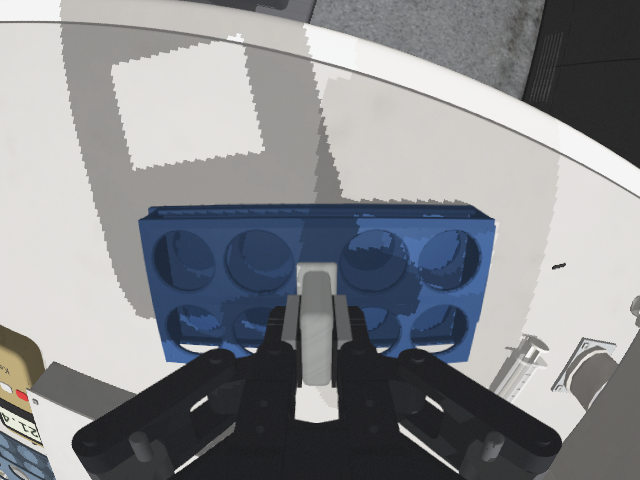

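```bash
python3 - <<'E'
from h import *
a=cv2.imread('pics/w2.png')[195:380,125:510]; cv2.imwrite('pics/w2c.png',cv2.resize(a,None,fx=2,fy=2,interpolation=cv2.INTER_CUBIC))
o,p,R=cur()
for u in((138,220),(495,220),(165,362),(470,362)):
    X=watz('w2',*u,.027); print(X,(R.inv().apply(X-p)*1e3).round(1))
# plan hover
rel([.4265,.285,.16],Rt(15.6))
E
```

```text
[0.4098 0.195  0.027 ] [  8.7 -82.3 -40.9]
[0.3665 0.3522 0.027 ] [  8.6  80.7 -40.7]
[0.487  0.2156 0.027 ] [  8.8 -83.1  39. ]
[0.4433 0.3754 0.027 ] [ 8.7 82.6 39.5]
turn [-0.0022  0.001   0.0003] shift mm [-1.243e+02 -1.000e-01 -6.000e-01]
```

View pics/w2c.png

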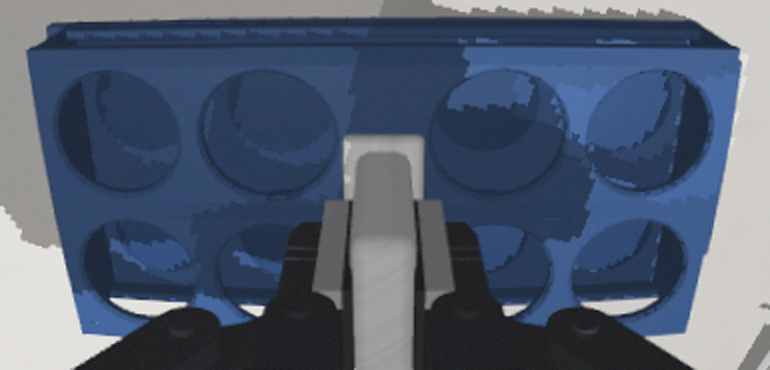

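>>> servo_tool --pt "0 0 0 -8 0 0 -1" --pt "0 0 0 -25 0 0 -1" --pt "0 0 0 -50 0 0 -1" --pt "0 0 0 -80 0 0 -1" --pt "0 0 0 -110 0 0 -1" --pt "0 0 0 -135 0 0 -1" --pt "0 0 0 -145 0 0 -1" --pt "0 0 0 -145 0 0 -1"

```text
time_s: 4.25
eef_pos: [0.4272, 0.2853, 0.1813]
eef_rot: [0.701, -0.095, 0.7, 0.095]
wrist_force: [-0.5, -0.2, -4.1]
opening: 0.131
```

```bash
cat >> h.py <<'E'
TIP=np.array([.0357,.096,-.001]); EDGE=np.array([.0357,-.088,-.001])
def goto(tip,yaw,tilt,pr=True):
    R=Rt(yaw,tilt); p=np.array(tip)-R.apply(TIP); print('tcp',p.round(4)); rel(p,R)
def where():
    o,p,R=cur(); print('tip',(p+R.apply(TIP)).round(4),'edge',(p+R.apply(EDGE)).round(4),'F',np.round(o['wrist_force'],1),'M',np.round(o['torque'],2),'t',o['time_s'],'q',np.round(o['q'],2))
    m=R.as_matrix(); print('yaw',np.degrees(np.arctan2(-m[0,1],m[1,1])).round(2),'tilt',np.degrees(np.arcsin(-m[2,1])).round(2),'roll',np.degrees(np.arcsin(m[2,2])).round(2),m.round(4).tolist())
E
python3 - <<'E'
from h import *
goto([.5585,-.078,.112],1.0,9); where()
E
```

```text
tcp [ 0.5611 -0.1672  0.1623]
turn [ 0.2519  0.0221 -0.1563] shift mm [  19.1 -471.8    8.2]
tip [0.4008 0.3776 0.1456] edge [0.4498 0.2002 0.1456] F [-0.5 -0.2 -4.1] M [0.   0.08 0.01] t 4.25 q [ 0.36  0.09  1.81 -0.    1.23 -1.48]
yaw 15.47 tilt 0.01 roll 0.13 [[0.0022, -0.2668, 0.9638], [0.0004, 0.9638, 0.2668], [-1.0, -0.0002, 0.0022]]
```

>>> servo_tool --pt "0.02 0 0 -8 -15 0 -1" --pt "0.06 0 0 -16 -50 1 -1" --pt "0.1 0 0 -20 -100 2 -1" --pt "0.15 0 0 -20 -155 3 -1" --pt "0.19 0.01 -0.03 -20 -210 4 -1" --pt "0.22 0.01 -0.06 -20 -265 5 -1" --pt "0.24 0.015 -0.1 -20 -310 6 -1" --pt "0.25 0.02 -0.12 -20 -340 6 -1"

```text
time_s: 5.25
eef_pos: [0.5232, -0.0435, 0.2006]
eef_rot: [0.705, -0.049, 0.707, -0.037]
wrist_force: [-1.1, 0.5, -4.3]
opening: 0.129
```

```bash
python3 - <<'E'
from h import *
where(); goto([.5585,-.078,.112],1.0,9)
E
```

```text
tip [0.5205 0.0474 0.1535] edge [ 0.5236 -0.1352  0.1759] F [-1.1  0.5 -4.3] M [0.2  0.02 0.04] t 5.25 q [-0.24  0.1   1.77 -0.13  1.25 -1.79]
yaw 0.97 tilt 6.97 roll -0.26 [[-0.0025, -0.0167, 0.9999], [-0.1215, 0.9925, 0.0163], [-0.9926, -0.1214, -0.0045]]
tcp [ 0.5611 -0.1672  0.1623]
turn [-0.0005 -0.0046 -0.0354] shift mm [  53.  -118.7   36. ]
```

>>> servo_tool --pt "0 0 -0.01 5 -20 6 -1" --pt "0 0 -0.02 12 -50 15 -1" --pt "0 -0.004 -0.03 25 -85 25 -1" --pt "0 -0.004 -0.035 40 -108 33 -1" --pt "0 -0.004 -0.035 50 -117 36 -1" --pt "0 -0.004 -0.035 53 -119 36 -1" --pt "0 -0.004 -0.035 53 -119 36 -1" --pt "0 -0.004 -0.035 53 -119 36 -1"

```text
time_s: 6.25
eef_pos: [0.5612, -0.1667, 0.1628]
eef_rot: [0.705, -0.062, 0.704, -0.049]
wrist_force: [-0.3, 0.8, -3.8]
opening: 0.127
```

```bash
python3 - <<'E'
from h import *
where()
for n in('side','top','wrist'): shot(n,n+'3')
a=cv2.imread('pics/side3.png')[200:400,240:420]; cv2.imwrite('pics/side3c.png',cv2.resize(a,None,fx=3,fy=3,interpolation=cv2.INTER_CUBIC))
a=cv2.imread('pics/top3.png')[210:310,320:450]; cv2.imwrite('pics/top3c.png',cv2.resize(a,None,fx=6,fy=6,interpolation=cv2.INTER_CUBIC))
E
```

```text
tip [ 0.5586 -0.0775  0.1125] edge [ 0.5619 -0.2592  0.1412] F [-0.3  0.8 -3.8] M [ 0.19 -0.05 -0.03] t 6.25 q [-0.41  0.25  1.68 -0.16  1.15 -1.94]
yaw 1.02 tilt 8.98 roll 0.0 [[0.0029, -0.0176, 0.9998], [-0.1561, 0.9876, 0.0179], [-0.9877, -0.1561, 0.0001]]
```

View pics/side3c.png

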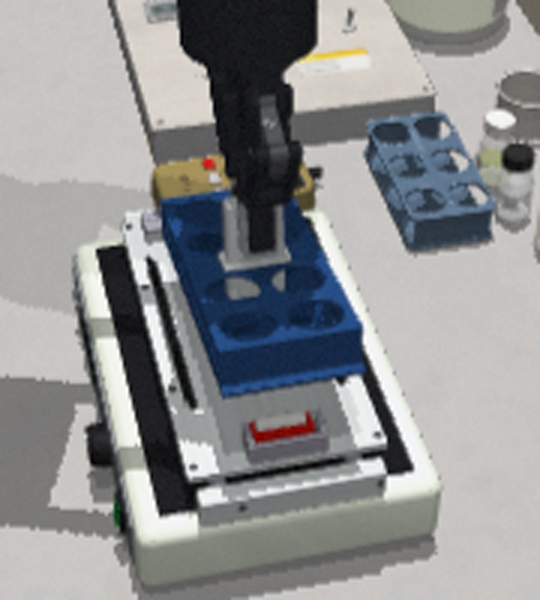

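View pics/top3c.png

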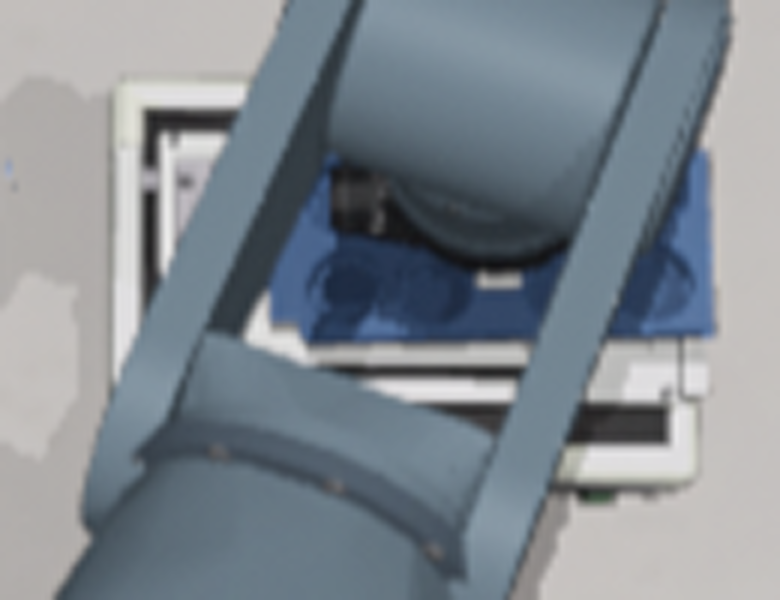

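View pics/wrist3.png

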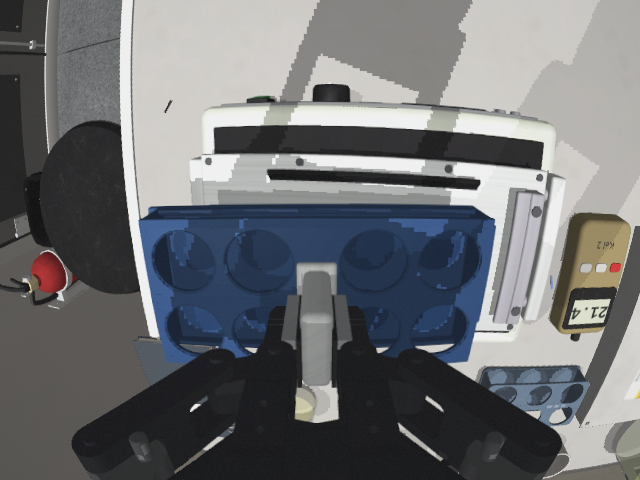

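```bash
python3 - <<'E'
from h import *
a=cv2.imread('pics/wrist3.png')[145:355,400:590]; cv2.imwrite('pics/w3c.png',cv2.resize(a,None,fx=3,fy=3,interpolation=cv2.INTER_CUBIC))
a=cv2.imread('pics/wrist3.png')[120:220,180:580]; cv2.imwrite('pics/w3d.png',cv2.resize(a,None,fx=2,fy=2,interpolation=cv2.INTER_CUBIC))
E
```

```text
(no output)
```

View pics/w3c.png

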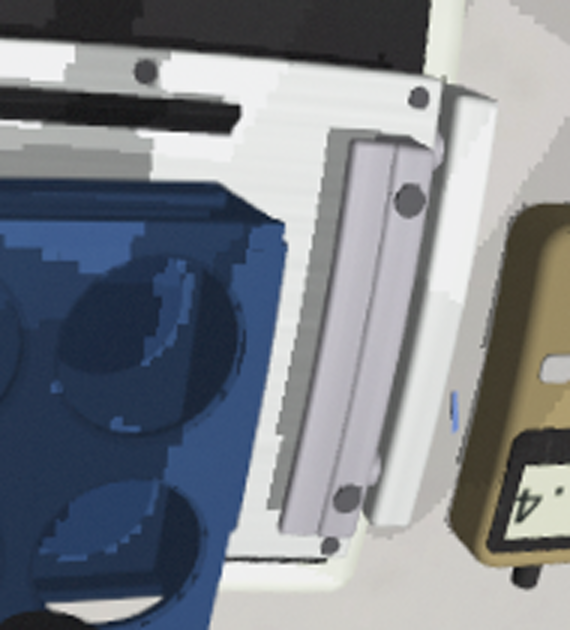

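View pics/w3d.png

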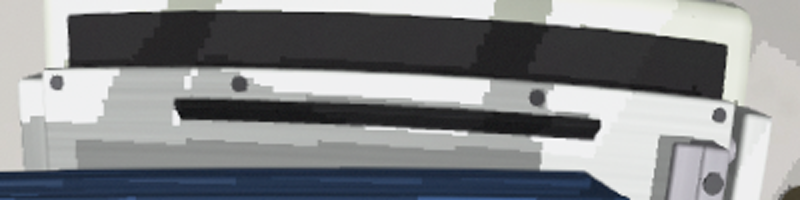

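```bash
python3 - <<'E'
from h import *
f=lambda x,y:((x+.5)/3-.5+400,(y+.5)/3-.5+145)
for n,p,z in (('lipF',(352,140),.093),('lipF2',(282,530),.093),('wall',(398,148),.093),('wall2',(325,535),.093),('back',(435,155),.093),('back2',(358,540),.093),('plat corner',(441,77),.082),('plat c2',(325,560),.082)): print(n,watz('wrist3',*f(*p),z))
g=lambda x,y:((x+.5)/2-.5+180,(y+.5)/2-.5+120)
for n,p,z in (('guide top outer L',(176,100),.094),('guide R',(600,121),.094),('platL',(45,70),.082),('platR',(733,102),.082)): print(n,watz('wrist3',*g(*p),z))
E
```

```text
lipF [ 0.5137 -0.0599  0.093 ]
lipF2 [ 0.6016 -0.0581  0.093 ]
wall [ 0.5144 -0.0493  0.093 ]
wall2 [ 0.6026 -0.0471  0.093 ]
back [ 0.5149 -0.0405  0.093 ]
back2 [ 0.6038 -0.0383  0.093 ]
plat corner [ 0.5003 -0.0361  0.082 ]
plat c2 [ 0.6163 -0.0399  0.082 ]
guide top outer L [ 0.5105 -0.2081  0.094 ]
guide R [ 0.5092 -0.0847  0.094 ]
platL [ 0.503  -0.2564  0.082 ]
platR [ 0.5006 -0.0364  0.082 ]
```

```bash
python3 - <<'E'
from h import *
goto([.5584,-.076,.085],0.9,9)
E
```

```text
tcp [ 0.5608 -0.1652  0.1353]
turn [ 0.0019  0.0006 -0.0001] shift mm [26.9  6.  -0.5]
```

>>> servo_tool --pt "0.002 0 0 3 1 -0.2 -1" --pt "0.002 0 0 9 2 -0.4 -1" --pt "0.002 0 0 15 3 -0.5 -1" --pt "0.002 0 0 20 4.5 -0.5 -1" --pt "0.002 0 0 24 5.5 -0.5 -1" --pt "0.002 0 0 26 6 -0.5 -1" --pt "0.002 0 0 26.9 6 -0.5 -1" --pt "0.002 0 0 26.9 6 -0.5 -1"

```text
time_s: 7.4
eef_pos: [0.5609, -0.1653, 0.1354]
eef_rot: [0.706, -0.061, 0.704, -0.05]
wrist_force: [0.8, 0.4, -4.5]
opening: 0.129
```

```bash
python3 - <<'E'
from h import *
where()
for n in('side','wrist'): shot(n,n+'4')
a=cv2.imread('pics/side4.png')[230:390,250:400]; cv2.imwrite('pics/side4c.png',cv2.resize(a,None,fx=3,fy=3,interpolation=cv2.INTER_CUBIC))
E
```

```text
tip [ 0.5585 -0.0761  0.0851] edge [ 0.5614 -0.2578  0.1139] F [ 0.8  0.4 -4.5] M [ 0.25  0.01 -0.04] t 7.4 q [-0.41  0.28  1.7  -0.16  1.1  -1.93]
yaw 0.89 tilt 9.0 roll 0.04 [[0.0032, -0.0154, 0.9999], [-0.1564, 0.9876, 0.0157], [-0.9877, -0.1564, 0.0008]]
```

View pics/wrist4.png

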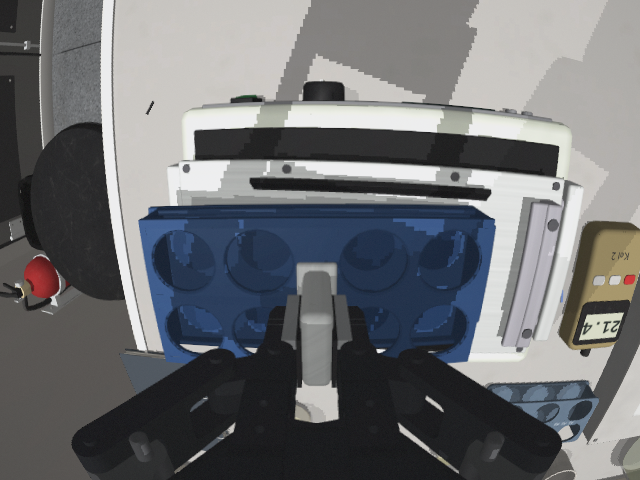

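View pics/side4c.png

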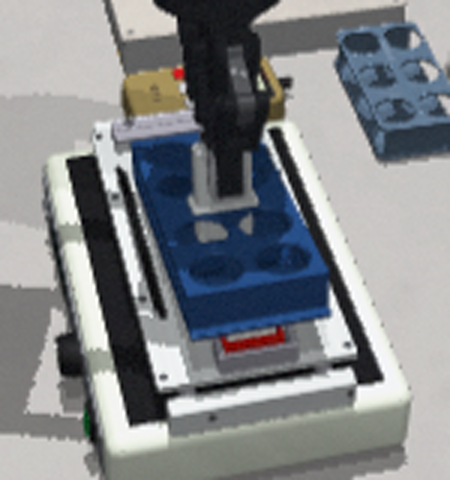

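>>> servo_tool --pt "0 0 0 0.5 0.1 0 -1" --pt "0 0 0 1.0 0.15 0 -1" --pt "0 0 0 1.3 0.2 0 -1" --pt "0 0 0 1.6 0.25 0 -1" --pt "0 0 0 1.9 0.3 0 -1" --pt "0 0 0 2.2 0.35 0 -1" --pt "0 0 0 2.5 0.4 0 -1" --pt "0 0 0 2.5 0.4 0 -1"

```text
time_s: 8.5
eef_pos: [0.5609, -0.1653, 0.133]
eef_rot: [0.706, -0.061, 0.704, -0.05]
wrist_force: [-0.3, 0.9, -3.8]
opening: 0.13
```

```bash
python3 - <<'E'
from h import *
where()
E
```

```text
tip [ 0.5586 -0.0761  0.0827] edge [ 0.5614 -0.2578  0.1115] F [-0.3  0.9 -3.8] M [ 0.18 -0.05  0.  ] t 8.5 q [-0.41  0.29  1.7  -0.16  1.09 -1.93]
yaw 0.89 tilt 9.0 roll 0.05 [[0.0033, -0.0153, 0.9999], [-0.1564, 0.9876, 0.0157], [-0.9877, -0.1564, 0.0009]]
```

>>> servo_tool --pt "0 0 0 0.2 0 0 -1" --pt "0 0 0 0.4 0.05 0 -1" --pt "0 0 0 0.6 0.1 0 -1" --pt "0 0 0 0.8 0.1 0 -1" --pt "0 0 0 1.0 0.15 0 -1" --pt "0 0 0 1.2 0.2 0 -1" --pt "0 0 0 1.3 0.2 0 -1" --pt "0 0 0 1.3 0.2 0 -1"

```text
time_s: 9.5
eef_pos: [0.5611, -0.1655, 0.1319]
eef_rot: [0.706, -0.061, 0.704, -0.05]
wrist_force: [-0.8, -0.6, -0.3]
opening: 0.131
```

```bash
python3 - <<'E'
from h import *
where()
E
```

```text
tip [ 0.5587 -0.0763  0.0816] edge [ 0.5616 -0.258   0.1105] F [-0.8 -0.6 -0.3] M [0.3  0.18 0.01] t 9.5 q [-0.41  0.29  1.7  -0.16  1.09 -1.93]
yaw 0.89 tilt 9.02 roll 0.07 [[0.0037, -0.0153, 0.9999], [-0.1567, 0.9875, 0.0157], [-0.9876, -0.1567, 0.0012]]
```

>>> servo_tool --pt "0 0 0 -0.9 0 0 -1" --pt "0 0 0 -1.2 2 0 -1" --pt "0 0 0 -1.9 6 0 -1" --pt "0 0 0 -2.5 10 0 -1" --pt "0 0 0 -3.1 14 0 -1" --pt "0 0 0 -3.7 18 0 -1" --pt "0 0 0 -4.0 20 0 -1" --pt "0 0 0 -4.0 20 0 -1"

```text
time_s: 10.5
eef_pos: [0.5608, -0.1449, 0.1328]
eef_rot: [0.706, -0.061, 0.704, -0.05]
wrist_force: [-0.2, -0.2, -4.2]
opening: 0.132
```

```bash
python3 - <<'E'
from h import *
where()
for n in('side','wrist'): shot(n,n+'5')
a=cv2.imread('pics/wrist5.png')[145:385,400:600]; cv2.imwrite('pics/w5c.png',cv2.resize(a,None,fx=2.5,fy=2.5,interpolation=cv2.INTER_CUBIC))
E
```

```text
tip [ 0.5584 -0.0557  0.0825] edge [ 0.5613 -0.2374  0.1113] F [-0.2 -0.2 -4.2] M [ 0.23 -0.02 -0.03] t 10.5 q [-0.38  0.28  1.71 -0.16  1.1  -1.89]
yaw 0.9 tilt 9.02 roll 0.07 [[0.0037, -0.0156, 0.9999], [-0.1567, 0.9875, 0.016], [-0.9876, -0.1568, 0.0012]]
```

View pics/w5c.png

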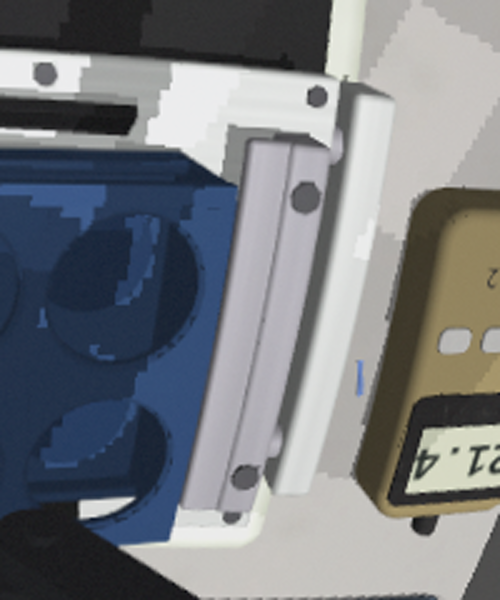

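The tongue is under the lip (rail overlaps the tray end at crop ~(215,330)) and no contact force. Pushing gently for the stop.

>>> servo_tool --pt "0 0 0 -0.15 1 0 -1" --pt "0 0 0 -0.3 2 0 -1" --pt "0 0 0 -0.5 3 0 -1" --pt "0 0 0 -0.6 4 0 -1" --pt "0 0 0 -0.75 4.8 0 -1" --pt "0 0 0 -0.85 5.4 0 -1" --pt "0 0 0 -0.95 6 0 -1" --pt "0 0 0 -0.95 6 0 -1"

```text
time_s: 11.6
eef_pos: [0.5607, -0.139, 0.1328]
eef_rot: [0.706, -0.061, 0.704, -0.05]
wrist_force: [0.4, -0.7, -3.1]
opening: 0.129
```

```bash
python3 - <<'E'
from h import *
where()
E
```

```text
tip [ 0.5583 -0.0498  0.0824] edge [ 0.5612 -0.2315  0.1113] F [ 0.4 -0.7 -3.1] M [ 0.19 -0.02  0.02] t 11.6 q [-0.37  0.27  1.71 -0.16  1.1  -1.88]
yaw 0.89 tilt 9.02 roll 0.07 [[0.0037, -0.0154, 0.9999], [-0.1568, 0.9875, 0.0157], [-0.9876, -0.1568, 0.0012]]
```

>>> servo_tool --pt "0 0 0 -0.05 0.4 0 -1" --pt "0 0 0 -0.1 0.8 0 -1" --pt "0 0 0 -0.15 1.2 0 -1" --pt "0 0 0 -0.25 1.6 0 -1" --pt "0 0 0 -0.3 2 0 -1" --pt "0 0 0 -0.35 2.3 0 -1" --pt "0 0 0 -0.4 2.5 0 -1" --pt "0 0 0 -0.4 2.5 0 -1"

```text
time_s: 12.6
eef_pos: [0.5608, -0.1382, 0.1334]
eef_rot: [0.706, -0.062, 0.704, -0.051]
wrist_force: [-2.3, -7.6, -2.1]
opening: 0.131
```

```bash
python3 - <<'E'
from h import *
where()
E
```

```text
tip [ 0.5585 -0.0491  0.0829] edge [ 0.5613 -0.2308  0.1122] F [-2.3 -7.6 -2.1] M [-1.41  0.36 -0.05] t 12.6 q [-0.36  0.27  1.72 -0.17  1.1  -1.88]
yaw 0.88 tilt 9.19 roll 0.09 [[0.0041, -0.0152, 0.9999], [-0.1596, 0.9871, 0.0157], [-0.9872, -0.1597, 0.0016]]
```

```bash
python3 - <<'E'
from h import *
for t in(7,5.5,4): goto([.5582,-.0492,.0823],0.9,t)
E
```

```text
tcp [ 0.5606 -0.1401  0.1294]
turn [-0.0002  0.0016  0.0382] shift mm [ 4.2 -1.3 -0.2]
tcp [ 0.5606 -0.1413  0.127 ]
turn [-0.0002  0.0016  0.0644] shift mm [ 6.8 -2.1 -0.2]
tcp [ 0.5607 -0.1424  0.1246]
turn [-0.0002  0.0016  0.0906] shift mm [ 9.4 -2.8 -0.2]
```

>>> servo_tool --pt "0 0 0.013 1.4 -0.5 -0.1 -1" --pt "0 0.001 0.026 2.8 -0.9 -0.1 -1" --pt "0 0.001 0.038 4.2 -1.3 -0.2 -1" --pt "0 0.001 0.051 5.5 -1.7 -0.2 -1" --pt "0 0.0016 0.064 6.8 -2.1 -0.2 -1" --pt "0 0.0016 0.077 8.1 -2.5 -0.2 -1" --pt "0 0.0016 0.0906 9.4 -2.8 -0.2 -1" --pt "0 0.0016 0.0906 9.4 -2.8 -0.2 -1"

```text
time_s: 13.6
eef_pos: [0.5606, -0.1425, 0.1243]
eef_rot: [0.707, -0.03, 0.707, -0.019]
wrist_force: [0.7, -3.5, -2.9]
opening: 0.132
```

```bash
python3 - <<'E'
from h import *
where()
for n in('side','wrist'): shot(n,n+'6')
a=cv2.imread('pics/side6.png')[230:390,250:400]; cv2.imwrite('pics/side6c.png',cv2.resize(a,None,fx=3.5,fy=3.5,interpolation=cv2.INTER_CUBIC))
for t,z in((3,.0822),(2,.0820),(1,.0818),(0,.0816),(-1,.0816)): goto([.5582,-.0487,z],0.9,t)
E
```

```text
tip [ 0.5582 -0.0492  0.0821] edge [ 0.5609 -0.2327  0.0948] F [ 0.7 -3.5 -2.9] M [-0.31 -0.1  -0.03] t 13.6 q [-0.42  0.3   1.7  -0.07  1.12 -1.97]
yaw 0.86 tilt 3.95 roll -0.01 [[0.0009, -0.0149, 0.9999], [-0.069, 0.9975, 0.015], [-0.9976, -0.069, -0.0002]]
tcp [ 0.5607 -0.1427  0.1229]
turn [-0.0003 -0.0001  0.0173] shift mm [ 1.6 -0.1  0. ]
tcp [ 0.5607 -0.1434  0.121 ]
turn [-0.0003 -0.0001  0.0348] shift mm [ 3.5 -0.7  0.1]
tcp [ 0.5607 -0.144   0.1192]
turn [-0.0003 -0.0001  0.0522] shift mm [ 5.4 -1.2  0.1]
tcp [ 0.5607 -0.1447  0.1173]
turn [-0.0003 -0.0001  0.0697] shift mm [ 7.3 -1.7  0.1]
tcp [ 0.5607 -0.1453  0.1156]
turn [-0.0003 -0.0001  0.0872] shift mm [ 9.  -2.2  0.1]
```

View pics/side6c.png

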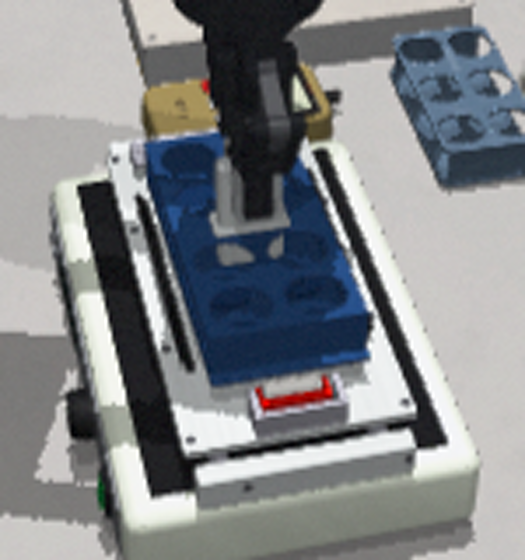

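View pics/wrist6.png

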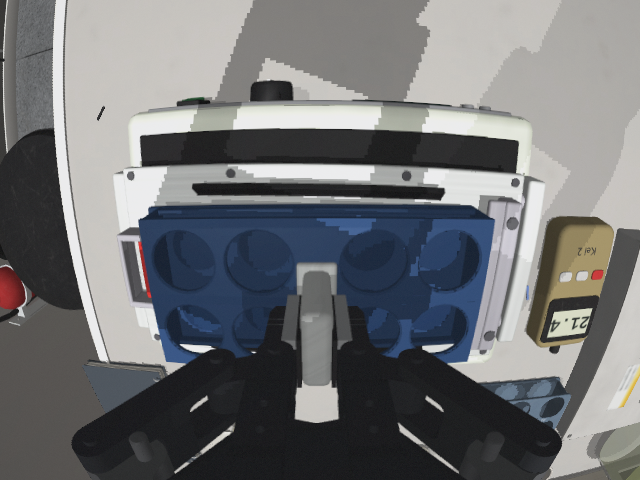

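>>> servo_tool --pt "0 0 0.006 0.6 -0.1 0 -1" --pt "0 0 0.012 1.1 -0.1 0 -1" --pt "0 0 0.018 1.7 -0.2 0 -1" --pt "0 0 0.024 2.3 -0.4 0 -1" --pt "0 0 0.03 2.9 -0.5 0 -1" --pt "0 0 0.035 3.5 -0.7 0 -1" --pt "0 0 0.035 3.5 -0.7 0 -1" --pt "0 0 0.035 3.5 -0.7 0 -1"

```text
time_s: 14.7
eef_pos: [0.5607, -0.1437, 0.121]
eef_rot: [0.707, -0.018, 0.707, -0.007]
wrist_force: [-0.8, -4.7, -0.4]
opening: 0.129
```

```bash
python3 - <<'E'
from h import *
where()
for t,z in((1.5,.0820),(1,.0818),(0,.0816),(-1,.0816)): goto([.5582,-.0487,z],0.9,t)
E
```

```text
tip [ 0.5583 -0.0491  0.082 ] edge [ 0.5611 -0.2329  0.0884] F [-0.8 -4.7 -0.4] M [-0.71  0.08 -0.08] t 14.7 q [-0.44  0.3   1.69 -0.03  1.13 -2.01]
yaw 0.86 tilt 2.01 roll 0.01 [[0.0007, -0.0151, 0.9999], [-0.0351, 0.9993, 0.0151], [-0.9994, -0.0351, 0.0001]]
tcp [ 0.5607 -0.1437  0.1202]
turn [-0.0006  0.0001  0.0089] shift mm [ 0.8  0.1 -0.1]
tcp [ 0.5607 -0.144   0.1192]
turn [-0.0006  0.0001  0.0176] shift mm [ 1.8 -0.2 -0.1]
tcp [ 0.5607 -0.1447  0.1173]
turn [-0.0006  0.0001  0.0351] shift mm [ 3.7 -0.8 -0.1]
tcp [ 0.5607 -0.1453  0.1156]
turn [-0.0006  0.0001  0.0525] shift mm [ 5.4 -1.3 -0.1]
```

>>> servo_tool --pt "0 0 0.005 0.5 0 0 -1" --pt "0 0 0.01 1.0 -0.1 0 -1" --pt "0 0 0.015 1.5 -0.2 0 -1" --pt "0 0 0.02 2.0 -0.4 0 -1" --pt "0 0 0.025 2.6 -0.6 0 -1" --pt "0 0 0.03 3.1 -0.8 0 -1" --pt "0 0 0.035 3.6 -1.0 0 -1" --pt "0 0 0.035 3.6 -1.0 0 -1"

```text
time_s: 15.7
eef_pos: [0.5607, -0.1449, 0.1177]
eef_rot: [0.707, -0.005, 0.707, 0.005]
wrist_force: [-3.7, -3.7, 4.6]
opening: 0.132
```

```bash
python3 - <<'E'
from h import *
where()
for n in('side','wrist'): shot(n,n+'7')
a=cv2.imread('pics/side7.png')[230:390,250:400]; cv2.imwrite('pics/side7c.png',cv2.resize(a,None,fx=3.5,fy=3.5,interpolation=cv2.INTER_CUBIC))
for t,z in((0,.0816),(-1,.0816),(-2,.0816)): goto([.5582,-.0489,z],0.9,t)
E
```

```text
tip [ 0.5583 -0.0489  0.082 ] edge [ 0.561  -0.2329  0.082 ] F [-3.7 -3.7  4.6] M [-0.56  0.43 -0.  ] t 15.7 q [-0.46  0.32  1.69  0.    1.14 -2.04]
yaw 0.86 tilt 0.0 roll 0.01 [[0.0001, -0.015, 0.9999], [-0.0, 0.9999, 0.015], [-1.0, -0.0, 0.0001]]
tcp [ 0.5607 -0.1449  0.1173]
turn [-0.0006  0.0001  0.0004] shift mm [ 0.4  0.  -0. ]
tcp [ 0.5607 -0.1455  0.1156]
turn [-0.0006  0.0001  0.0178] shift mm [ 2.1 -0.6 -0. ]
tcp [ 0.5607 -0.1461  0.1139]
turn [-0.0006  0.0001  0.0353] shift mm [ 3.8 -1.1 -0. ]
```

View pics/side7c.png

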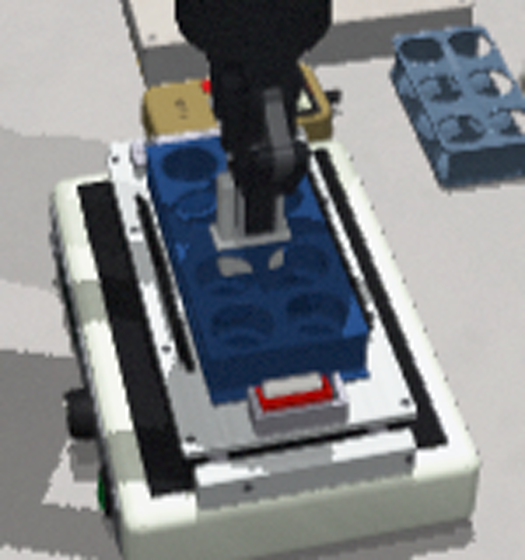

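View pics/wrist7.png

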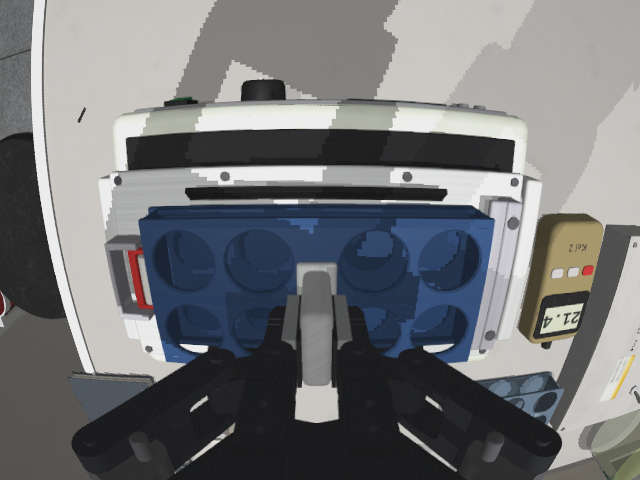

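```bash
python3 - <<'E'
from h import *
r=[]
for n in('wrist3','wrist6','wrist7'):
    a=cv2.imread(f'pics/{n}.png')[195:375,95:195]; r.append(cv2.resize(a,None,fx=2.6,fy=2.6,interpolation=cv2.INTER_CUBIC))
cv2.imwrite('pics/cmp.png',np.hstack(r))
a=cv2.imread('pics/side7.png')[315:360,300:365]; cv2.imwrite('pics/s7z.png',cv2.resize(a,None,fx=12,fy=12,interpolation=cv2.INTER_CUBIC))
E
```

```text
(no output)
```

View pics/cmp.png

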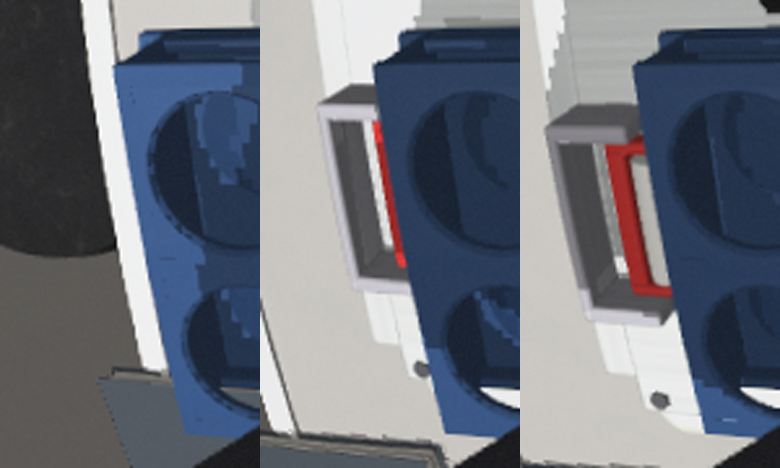

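View pics/s7z.png

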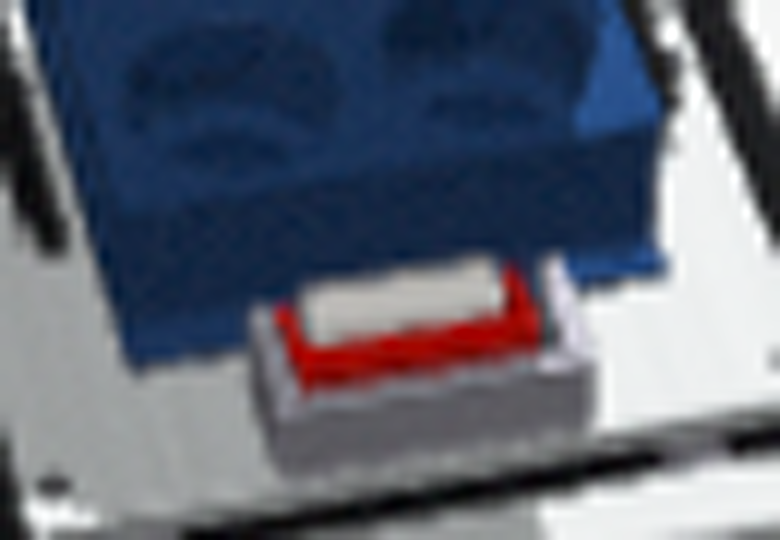

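>>> servo_tool --pt "0 0 0.003 0.3 -0.1 0 -1" --pt "0 0 0.006 0.6 -0.2 0 -1" --pt "0 0 0.009 0.9 -0.3 0 -1" --pt "0 0 0.012 1.2 -0.4 0 -1" --pt "0 0 0.014 1.4 -0.5 0 -1" --pt "0 0 0.014 1.4 -0.5 0 -1" --pt "0 0 0.014 1.4 -0.5 0 -1" --pt "0 0 0.014 1.4 -0.5 0 -1"

```text
time_s: 16.8
eef_pos: [0.5608, -0.1447, 0.1178]
eef_rot: [0.707, -0.001, 0.707, 0.011]
wrist_force: [-7.5, 2.7, 13.4]
opening: 0.129
```

```bash
python3 - <<'E'
from h import *
where()
for n in('side','wrist'): shot(n,n+'8')
r=[]
for n in('wrist7','wrist8'):
    a=cv2.imread(f'pics/{n}.png')[195:375,95:195]; r.append(cv2.resize(a,None,fx=3.3,fy=3.3,interpolation=cv2.INTER_CUBIC))
cv2.imwrite('pics/cmp8.png',np.hstack(r))
a=cv2.imread('pics/side8.png')[315:360,300:365]; cv2.imwrite('pics/s8z.png',cv2.resize(a,None,fx=12,fy=12,interpolation=cv2.INTER_CUBIC))
E
```

```text
tip [ 0.5582 -0.0483  0.0834] edge [ 0.5612 -0.2322  0.0809] F [-7.5  2.7 13.4] M [-0.78  1.21 -0.1 ] t 16.8 q [-0.46  0.32  1.69  0.01  1.15 -2.06]
yaw 0.94 tilt -0.78 roll 0.0 [[-0.0002, -0.0164, 0.9999], [0.0136, 0.9998, 0.0164], [-0.9999, 0.0136, 0.0]]
```

View pics/cmp8.png

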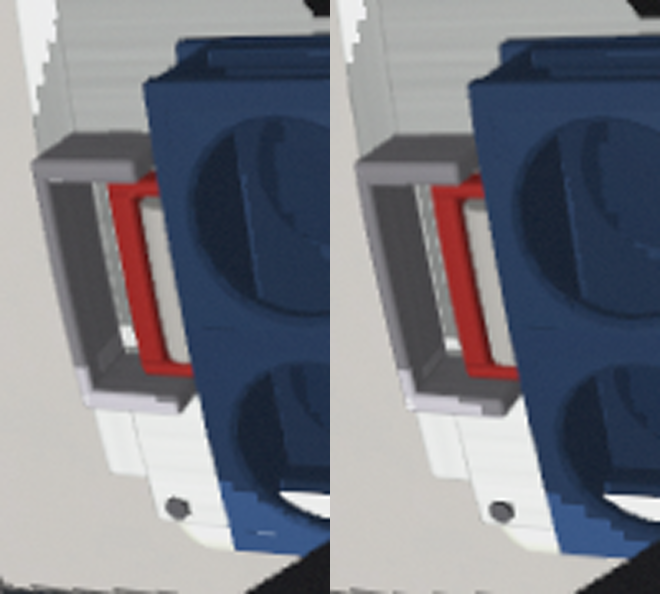

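View pics/s8z.png

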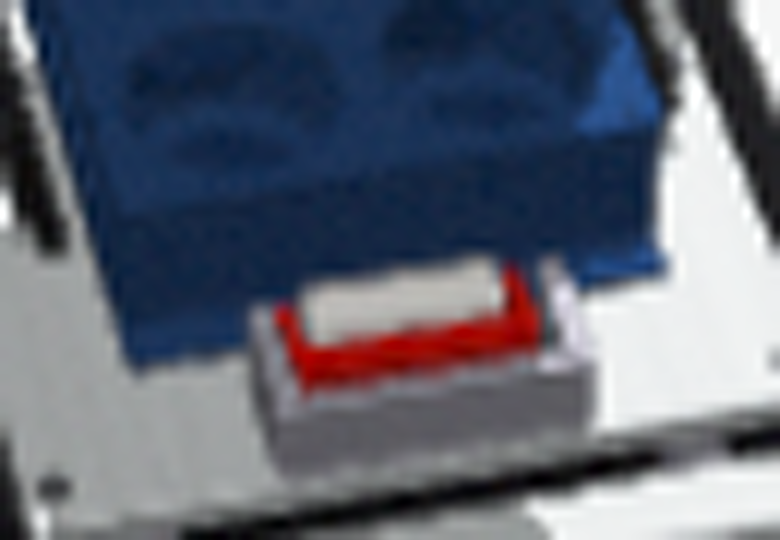

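>>> servo_tool --pt "0 0 -0.006 -0.2 0 -0.2 -1" --pt "0 0 -0.013 -0.4 0 -0.4 -1" --pt "0 0 -0.013 -0.5 0 -0.5 -1" --pt "0 0 -0.013 -0.5 0 -0.5 -1" --pt "0 0 -0.013 -0.5 0 -0.5 -1" --pt "0 0 -0.013 -0.5 0 -0.5 -1" --pt "0 0 -0.013 -0.5 0 -0.5 -1" --pt "0 0 -0.013 -0.5 0 -0.5 -1"

```text
time_s: 17.9
eef_pos: [0.5607, -0.1449, 0.1177]
eef_rot: [0.707, -0.005, 0.707, 0.006]
wrist_force: [1.8, -5.4, -3.4]
opening: 0.13
```

```bash
python3 - <<'E'
from h import *
where()
E
```

```text
tip [ 0.5582 -0.0489  0.0821] edge [ 0.5611 -0.2329  0.082 ] F [ 1.8 -5.4 -3.4] M [-0.86 -0.21 -0.05] t 17.9 q [-0.46  0.31  1.69  0.    1.14 -2.05]
yaw 0.91 tilt -0.03 roll 0.06 [[0.001, -0.0159, 0.9999], [0.0005, 0.9999, 0.0159], [-1.0, 0.0005, 0.001]]
```

>>> servo_tool --pt "0 0 0 0 0 0 -0.7" --pt "0 0 0 0 0 0 -0.5" --pt "0 0 0 0 0 0 -0.2" --pt "0 0 0 0 0 0 0" --pt "0 0 0 0 0 0 0.2" --pt "0 0 0 0 0 0 0.2" --pt "0 0 0 -1 0 0 0.2" --pt "0 0 0 -2 0 0 0.2"

```text
time_s: 18.9
eef_pos: [0.5607, -0.1449, 0.1198]
eef_rot: [0.707, -0.005, 0.707, 0.006]
wrist_force: [-0.0, 0.4, 0.1]
opening: 0.6
```

```bash
python3 - <<'E'
from h import *
where(); shot('wrist','w9'); shot('side','s9')
a=cv2.imread('pics/s9.png')[230:390,250:400]; cv2.imwrite('pics/s9c.png',cv2.resize(a,None,fx=3.5,fy=3.5,interpolation=cv2.INTER_CUBIC))
E
```

```text
tip [ 0.5582 -0.0489  0.0842] edge [ 0.5611 -0.2329  0.0841] F [-0.   0.4  0.1] M [ 0.03  0.02 -0.02] t 18.9 q [-0.46  0.31  1.69  0.    1.14 -2.05]
yaw 0.91 tilt -0.02 roll 0.06 [[0.001, -0.0159, 0.9999], [0.0005, 0.9999, 0.0159], [-1.0, 0.0004, 0.001]]
```

View pics/w9.png

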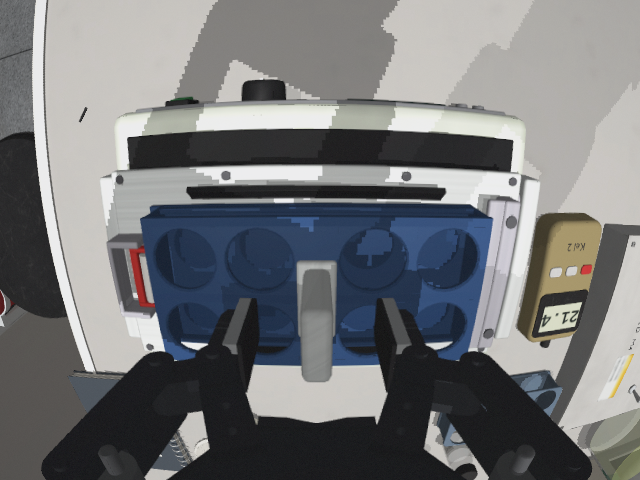

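View pics/s9c.png

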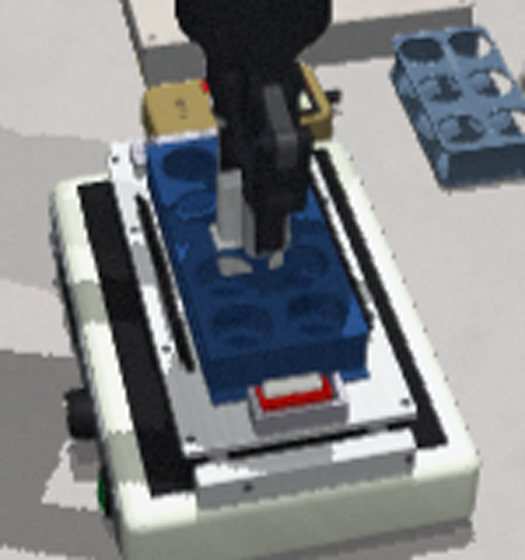

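Released; the tray stays flat with the roller over its edge. Retracting upward, then a clear look.

>>> servo_tool --pt "0 0 0 -5 0 0 0.4" --pt "0 0 0 -18 0 0 0.4" --pt "0 0 0 -40 0 0 0.4" --pt "0 0 0 -70 0 0 0.4" --pt "0 0 0 -100 10 -20 0.4" --pt "0 0 0 -125 40 -50 0.4" --pt "0 0 0 -140 80 -90 0.4" --pt "0 0 0 -140 110 -120 0.4"

```text
time_s: 20.0
eef_pos: [0.4384, -0.0361, 0.2623]
eef_rot: [0.709, -0.006, 0.705, 0.005]
wrist_force: [-0.7, 0.5, 0.4]
opening: 0.701
```

>>> servo_tool --pt "0 0 0 0 30 -15 0.4" --pt "0 0 0 0 70 -25 0.4" --pt "0 0 0 0 120 -35 0.4" --pt "0 0 0 0 170 -40 0.4" --pt "0 0 0 0 210 -40 0.4" --pt "0 0 0 0 230 -40 0.4" --pt "0 0 0 0 230 -40 0.4" --pt "0 0 0 0 230 -40 0.4"

```text
time_s: 21.0
eef_pos: [0.3948, 0.1928, 0.2623]
eef_rot: [0.709, -0.006, 0.705, 0.005]
wrist_force: [-0.2, -0.1, 0.3]
opening: 0.699
```

```bash
python3 - <<'E'
from h import *
st(); shot('side','s10'); shot('top','t10')
r=[]
a=cv2.imread('pics/t10.png')[205:315,325:450]; cv2.imwrite('pics/t10c.png',cv2.resize(a,None,fx=5,fy=5,interpolation=cv2.INTER_CUBIC))
a=cv2.imread('pics/s10.png')[225:365,255:405]; cv2.imwrite('pics/s10c.png',cv2.resize(a,None,fx=4,fy=4,interpolation=cv2.INTER_CUBIC))
E
```

```text
t 21.0 p [0.3948 0.1928 0.2623] F [-0.23 -0.14  0.31] M [-0.02  0.03 -0.04] op 0.699 q [ 0.18 -0.17  1.89 -0.    1.41 -1.4 ]
[[ 0.0059 -0.016   0.9999]
 [-0.0012  0.9999  0.016 ]
 [-1.     -0.0013  0.0058]]
```

View pics/t10c.png

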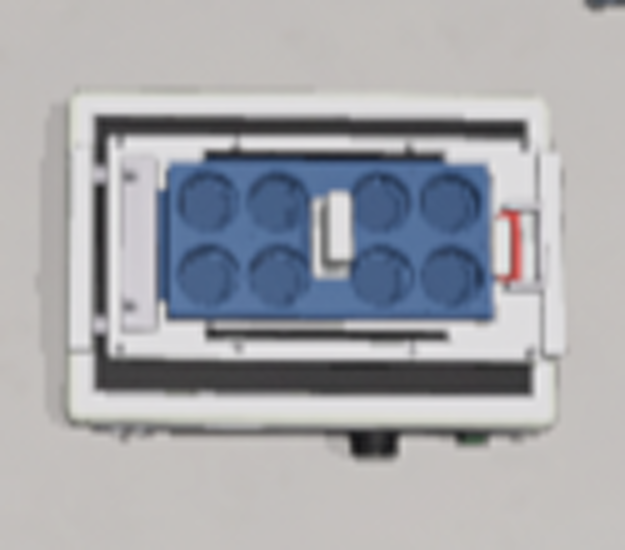

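View pics/s10c.png

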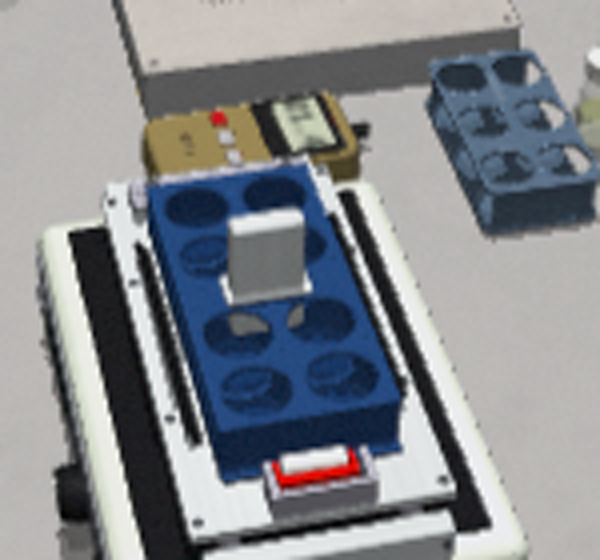

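View pics/s10.png

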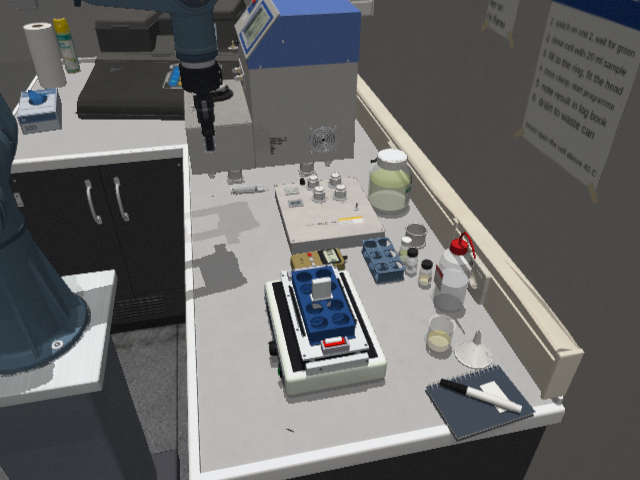

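```bash
python3 - <<'E'
from h import *
ft=lambda x,y:((x+.5)/5-.5+325,(y+.5)/5-.5+205)
fs=lambda x,y:((x+.5)/4-.5+255,(y+.5)/4-.5+225)
for n,a,b in(('tongue near',(168,317),(148,187)),('tongue far',(168,164),(317,160)),('catch near',(492,319),(217,435)),('catch far',(490,163),(401,397)),('plat catch near',None,None)):
    if a: print(n,*tri(('t10',*ft(*a)),('s10',*fs(*b))))
# movement of bystanders between side0 and s10
a,b=[cv2.imread(f'pics/{n}.png').astype(int)[220:370,360:480] for n in('side0','s10')]
print('diff max/mean vial area',abs(a-b).max(),abs(a-b).mean())
E
```

```text
tongue near [ 0.51965151 -0.06269706  0.10507344] 0.0015339959766457246
tongue far [ 0.60118625 -0.06219532  0.10670817] 0.006710190317713321
catch near [ 0.52125647 -0.22763753  0.10405582] 0.0006605674996484063
catch far [ 0.60146731 -0.22680777  0.10842566] 0.00021324975103481923
diff max/mean vial area 17 5.481740740740741
```

```bash
python3 - <<'E'
from h import *
print(ctrl.hand_in())
E
```

```text
the job is handed in; nothing more can be done
None
```

The tray is fitted on the shaker, latched and released, and I handed the job in at about 21 s. No verdict was reported.

**What I did:** I gripped the post and carried the tray over with the tongue 9° low. I felt the floor at about 3.5 N and slid the tongue under the lip. The stop came at about 8 N on the wrist. I then swung the other end down onto the roller catch and pressed once more to check it. That check read about 17 N, the highest load I saw, and the tray did not move. I then opened the gripper and drew the arm clear.

**Last checks:**
- **Latched and home:** the tray did not move when I let go. The roller sits over the catch edge, and about 5 mm of tongue shows in front of the lip, which is what a fully home tray should show.
- **Flat:** the tongue and catch ends of the deck came out level to within about 0.5 mm on average (105.9 and 106.2 mm above the worktop). Single corners scattered by 2–4 mm.
- **Bystanders:** the vials and beaker look unmoved between the first and last side pictures.

**Disagreements:**
- The side camera gave y values 4–6 mm lower than the top and wrist cameras. I relied on those two, and the stop I felt agreed with them to within 1 mm.
- The deck heights came out about 3 mm below the nominal 109 mm, which I put down to the same offset.

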